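Tip the glassware carton back and slide the carrier under it

ROBOT

A 6-joint arm with a two-finger parallel gripper is mounted at the origin on the work surface. World frame = base frame: x ahead of the robot, y to its left, z up, the work surface at z = 0. Lengths are in m, angles in rad, forces in N, time in s.
With the tool pointing down it reaches from about 0.375 to 0.975 m from the base axis. Payload 3.8 kg.
Tool frame: the origin (TCP) lies midway between the tips of the shut fingers; the grasp point (between the pads) lies 19 mm behind it; z points along the fingers, y is the line along which they close (so a half turn about z gives the same grasp; the last joint's range is limited). The gripper opens to 85 mm and grips with 20 to 120 N. Pads are 22 mm wide; open, the fingers measure 114 mm over their backs; the gripper's body (76 mm by 85 mm) begins 54 mm behind the grasp point. The pads swing forward as they close: fully open they stand 13 mm farther back than shut.
Start: joints at [1.099, 0.264, 1.604, -0, 1.274, -0.037], TCP at [0.284, 0.612, 0.231] pointing down, gripper open.
Joint ranges: [-2.63, 2.63], [-0.94, 2.18], [0.31, 2.57], [-1.31, 4.45], [0, 2.66], [-2.55, 2.55]. Speed limits (rad/s): [2.57, 2.57, 3.14, 3.14, 3.14, 3.14].

INTERFACE

Orientations are given as a rotation vector (axis times angle).
In Python, from workcell import bot gives the robot as it stands.
- The arm moves only by the tool jog_arm, never from a script. Its argument "motion" is a list of rows, each a list of 5 numbers: the opening, from -1 (shut) to 1 (fully open), then the shift along the tool's x, y, z in mm, then the turn about the tool's z in degrees. In form: [[claw, x, y, z, twist], ...]. A call has 1 to 10 rows; each row shifts and turns the commanded pose from where the row before left it, along the tool's axes as they then stand; what a row does not reach is not made up. A row lasts 1/12 s, in which the tool goes at most 41.7 mm and 7.16 degrees, less where a joint would pass 70% of its speed; a pose out of reach is approached as far as the arm can. A call with a gripper value outside its range is refused whole. The fingers move at their own pace and stop on an object; "force" is the grip in N (left out, the last holds). Time passes only in rows, so rows that do not move let the fingers close. It gives the time, the measured TCP pose, the force, the opening and the grip force at its end, in the units of the state.
- bot.read_state(): the state, without advancing time (a new reading comes with each control period).
- bot.read_camera(name): name is "scene" or "top" or "wrist"; returns (picture, depth): 400x640x3 uint8, red, green, blue; 400x640 float32, m along the optical axis (not along the pixel's ray), 0 where there is no reading.
- bot.get_calibration(name): a dict with "vfov" (degrees; the focal length in pixels is half the picture's height over the tangent of half this angle, whatever the lens; pixels are square), "cx", "cy" (the principal point, pixels), "rvec" (rotation vector, rad) and "tvec" (3), from world to camera coordinates, as OpenCV has them; the wrist camera has in their place "tool_from_camera" (4x4, takes a point from camera to tool coordinates, whose origin is the TCP and whose axes are the flange's). Camera axes: x right, y down, z forward; pixel columns grow to the right and rows downward; lengths in m; the calibration is good to about 2 mm. The wrist camera is an equidistant fisheye: a pixel r from the principal point sees the ray r / f radians off the axis. A picture is of the moment at which its call begins: read the wrist's pose just before it. get_calibration takes no time and is no camera call.
- bot.finish_job(): hands the job in; it is judged then, once.
The state is a dict: "time": time; "q": joint angles; "joint_vel": joint speeds; "joint_torque": joint torques, N m; "tool_pos": TCP position; "tcp_rot": TCP orientation; "wrist_force": force on the tool from outside, world axes, zero at the start; "torque": the same for the moment, N m; "width": opening from 0.0 (shut) to 1.0 (fully open); "grip_force": force on a finger pad.
Only numpy, scipy, OpenCV 4.12 (cv2) and the standard library are available. Lean on these libraries where they do the work, as an engineer would, in place of code of your own. Each camera call takes 0.05 s, during which the arm holds its last target. There are 200 camera calls.

TASK

The taller of the two cartons is packed and has to be fetched away. Tip it back on its rear edge until it leans by itself on the sloping wooden backrest behind it, then set the carrier squarely in front of it and slide its flat blade in under the raised front, well past the middle of the carton's underside. Leave the carrier lying flat on the table and the carton leaning, and do not disturb the shorter carton.

Things in the scene. Friction and masses are not known exactly. Their poses are not given: they have to be found in the camera images.
- tall_carton: Taller closed carton, 100 deep (x) x 90 wide (y) x 200 high, about 0.45 kg. Origin: middle of its REAR lower edge; x points from front face (x = -100) to rear, z up its height. Stands 2-6 mm before the backrest; tips past 27 deg, then falls back to rest at 38 deg, front lower edge then 62 mm up and 79 mm (level) before the rear edge.
- short_carton: Shorter closed carton of the same look, 100 x 90 x 130 high, origin and axes as for the taller one. Stands beside it before the same backrest, about 200 mm away centre to centre, on either side. To be left as it is.
- carrier: Carrier, loose, 0.26 kg: flat aluminium blade 150 long (x) x 80 wide x 4 thick with an upright black handle block 40 long (x) x 20 thick (y), centred at x = -110, its top 86 above the table. Origin: middle of the blade's FRONT edge, underside; x points forward, the way the blade slides in; z up. Starts far left or right, nearer the robot than the cartons.
- backrest: Fixed wooden backrest: board 360 wide (y), 170 long up the slope, leaning back 38 degrees from vertical, top 134 high. Origin: middle of the foot of its sloping front face, at the table. x points level into the board, away from the robot; y along its foot.
Not all that is in view belongs to the job. Leave any blue or turquoise look-alike of the tall_carton alone. What is shaped like the carrier but green is not meant.

How it is judged:
On the way, in this order (a step that is already met when the one before it is completed fails the run):
1. the taller carton leans back on the backrest by itself (angle between tall_carton's own z axis and vertical between 0.55 and 0.78 rad and x of tall_carton in the frame of backrest between -0.03 and 0.015 m and angle between the y axis of tall_carton and the y axis of backrest, either way round below 0.2 rad and linear speed of tall_carton below 0.03 m/s and contact force between tall_carton and the fingers below 0.05 N and contact force between tall_carton and the arm below 0.05 N), for 0.3 s.
2. the carrier's blade is under the raised front of the leaning carton (angle between tall_carton's own z axis and vertical between 0.55 and 0.78 rad and x of tall_carton in the frame of backrest between -0.03 and 0.015 m and angle between the y axis of tall_carton and the y axis of backrest, either way round below 0.2 rad and horizontal distance between carrier and tall_carton below 0.045 m and angle between the y axis of carrier and the y axis of tall_carton, either way round below 0.22 rad), for 0.2 s.
At the end, for the whole second after the job is handed in: Tall carton leaning 32-45 deg on the backrest, rear edge 30 mm before to 15 mm behind its foot, square within 11 deg; middle of blade's front edge within 45 mm horizontally of the middle of the carton's rear edge, blade square within 12 deg, flat on the table (6 deg, below 8 mm); all at rest (all of step 2 and angle between carrier's own z axis and vertical below 0.1 rad and height (world z) of carrier below 0.008 m and linear speed of each of tall_carton, carrier below 0.02 m/s); the robot touches nothing.
It fails at once if the shorter carton is shifted by more than 20 mm or tipped (distance of short_carton from where it was at the start of the episode above 0.02 m or angle between short_carton's own z axis and vertical above 0.2 rad).
It also fails if it takes over 72 s, if anything falls off the work surface, if the arm or the gripper's body presses on something with over 40 N, if the wrist force passes 120 N, or if a joint passes its speed limit or range.

## Working session

There is one attempt and no reset: what is moved stays moved. The work goes in short steps, Python scripts to look and compute and a tool call to move; the robot and the scene stay as the last step left them, time stands still between calls to the robot, and variables do not carry over. Pictures are saved under pics/ and viewed, at most 10 in all, crops included, and the job is handed in when it is done.

Besides the shell and the picture viewer there is one more tool, called after "Emit:" as name([rows], argument=value, ...), one row to a line, values as JSON. jog_arm: Moves the arm, as the interface text tells. Its arguments: {"type":"object","properties":{"motion":{"type":"array"},"force":{"type":"number"}},"required":["motion"]}

```bash
mkdir -p pics
cat > h.py <<'E'
import numpy as np, cv2
from workcell import bot
from scipy.spatial.transform import Rotation as R
def cloud(name):
    im,d=bot.read_camera(name); c=bot.get_calibration(name)
    f=200/np.tan(np.radians(c["vfov"])/2)
    v,u=np.mgrid[:400,:640]
    P=np.stack([(u-c["cx"])/f*d,(v-c["cy"])/f*d,d],-1)
    W=(P-np.array(c["tvec"]).ravel())@R.from_rotvec(np.array(c["rvec"]).ravel()).as_matrix()
    W[d==0]=np.nan
    return im,W
E
python3 - <<'E'
from h import *
for n in("scene","top"):
    im,W=cloud(n); cv2.imwrite(f"pics/{n}.png",im[...,::-1]); np.save(n+".npy",W); np.save(n+"_im.npy",im)
s=bot.read_state(); print(s); print(bot.get_calibration("wrist"))
E
```

```text
{'time': 0.1, 'q': array([ 1.09914146e+00,  2.64733809e-01,  1.60520792e+00, -2.35557877e-06,
        1.27369521e+00, -3.68847501e-02]), 'joint_vel': array([-0.00059495, -0.00117725, -0.00376393, -0.00038415, -0.00064701,
        0.00055877]), 'joint_torque': array([ 6.22368425e-04, -5.16706324e+01, -3.68587804e+01,  8.69053360e-05,
        6.29328439e-03, -2.35675748e-05]), 'tool_pos': array([0.28401189, 0.6116325 , 0.23006472]), 'tcp_rot': array([-0.67745735, -3.06715329,  0.00310828]), 'wrist_force': array([ 1.00387682, -0.05747395,  0.53873595]), 'torque': array([ 0.03473486, -0.00469202, -0.00924051]), 'grip_force': 0.0, 'width': 0.9987793332608521}
{'vfov': 65.70646984690485, 'cx': 324.548333687618, 'cy': 202.3351121854466, 'tool_from_camera': array([[-3.57374519e-04, -9.60644092e-01, -2.77781932e-01,
         7.02330613e-02],
       [ 9.99999822e-01, -4.76139652e-04,  3.60089252e-04,
        -1.40934517e-03],
       [-4.78180604e-04, -2.77781754e-01,  9.60644091e-01,
        -1.43059344e-01],
       [ 0.00000000e+00,  0.00000000e+00,  0.00000000e+00,
         1.00000000e+00]])}
```

View pics/scene.png

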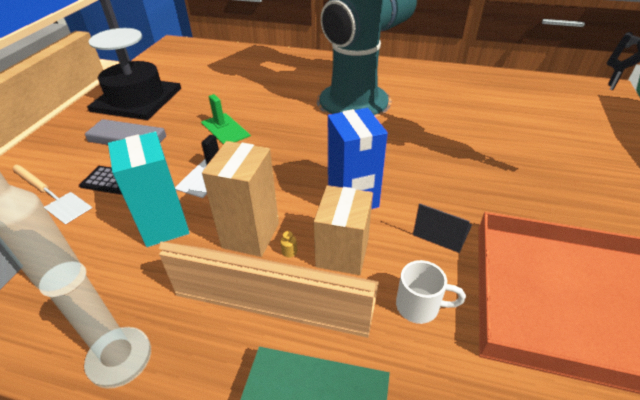

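View pics/top.png

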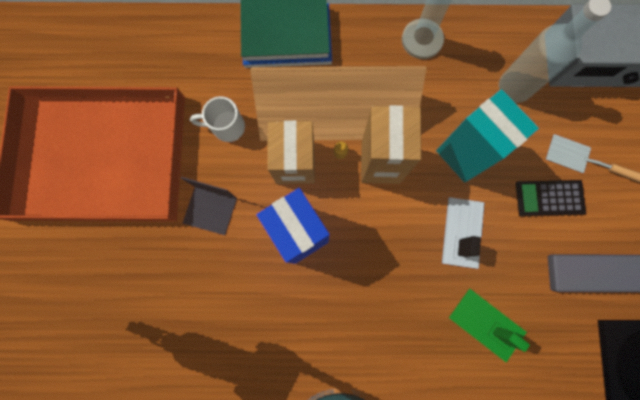

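The scene view shows the tall carton (240,200) left of the short one (343,230), both in front of the backrest. In the top view the tall carton is at (392,145), the short one at (290,150), the carrier at (463,235) with its handle at (469,246), and decoys in blue (293,225), turquoise (488,135) and green (490,325).

```bash
cat > m.py <<'E'
from h import *
W=np.load("top.npy"); im=np.load("top_im.npy")
hsv=cv2.cvtColor(im,cv2.COLOR_RGB2HSV)
def rect(name,m):
    P=W[m]; P=P[~np.isnan(P[:,0])]
    r=cv2.minAreaRect(P[:,:2].astype(np.float32))
    print(name,len(P),"z",np.percentile(P[:,2],[5,50,95]).round(4),"c",np.round(r[0],4),"sz",np.round(r[1],4),"a",round(r[2],2)); return P
def box(u0,u1,v0,v1):
    b=np.zeros((400,640),bool); b[v0:v1,u0:u1]=1; return b
z=W[...,2]
rect("tall top",box(355,425,95,195)&(z>.185)&(z<.215))
rect("short top",box(260,320,110,195)&(z>.118)&(z<.142))
white=(hsv[...,1]<60)&(hsv[...,2]>130)
rect("blade",box(435,495,190,275)&white&(z<.02))
rect("handle",box(450,490,225,265)&(z>.07)&(z<.1))
rect("handle2",box(450,490,225,265)&(hsv[...,2]<60)&(z>.03))
rect("turq",box(430,540,85,185)&(hsv[...,0]>75)&(hsv[...,0]<105)&(hsv[...,1]>100))
rect("turqtop",box(430,560,65,185)&(z>.18)&(z<.26))
rect("blue",box(250,335,185,270)&(hsv[...,0]>105)&(hsv[...,0]<130)&(hsv[...,1]>100))
# backrest plane: fit in region
m=box(255,425,68,118)&(z>.03)&(z<.128)
m&=box(315,360,68,140)|box(255,265,68,140)
P=W[m]; 
A=np.c_[P[:,1:],np.ones(len(P))]; 
for _ in range(4):
    c=np.linalg.lstsq(A,P[:,0],rcond=None)[0]; k=abs(A@c-P[:,0])<.006; A=A[k];P=P[k]
print("backrest x = %.3f y + %.3f z + %.4f"%tuple(c),len(P))
rect("brtop",box(240,440,60,90)&(z>.12)&(z<.14))
brass=box(333,350,138,160)&(z>.01); rect("brass",brass)
E
python3 m.py
```

```text
tall top 2756 z [0.196  0.1999 0.2018] c [ 0.6114 -0.0923] sz [0.0904 0.1021] a 88.9
short top 2265 z [0.1273 0.1299 0.132 ] c [0.6091 0.1058] sz [0.1021 0.0898] a 1.62
blade 1850 z [0.0011 0.0039 0.0074] c [ 0.4499 -0.2773] sz [0.0848 0.1519] a 81.91
handle 232 z [0.0732 0.0849 0.0873] c [ 0.4143 -0.2693] sz [0.0209 0.0402] a 82.51
handle2 318 z [0.0356 0.0825 0.0869] c [ 0.4135 -0.2685] sz [0.0206 0.0363] a 86.54
turq 3857 z [0.0341 0.189  0.2013] c [ 0.6742 -0.3385] sz [0.0989 0.2304] a 40.53
turqtop 2858 z [0.1893 0.1998 0.2019] c [ 0.63   -0.2863] sz [0.101  0.0917] a 39.46
blue 2284 z [0.1017 0.1995 0.2015] c [0.4644 0.0976] sz [0.1434 0.1016] a 33.12
backrest x = -0.016 y + 0.778 z + 0.6654 2440
brtop 1847 z [0.1208 0.1283 0.1337] c [0.7687 0.0103] sz [0.0279 0.359 ] a 1.27
brass 188 z [0.0152 0.0362 0.053 ] c [6.329e-01 3.000e-04] sz [0.0309 0.0293] a 1.27
```

```bash
cat > p.py <<'E'
import sys
from h import *
# usage: p.py x y z yawdeg(tool y vs world y, mod 180): prints tool-frame shift (mm) and twist (deg)
s=bot.read_state(); Rm=R.from_rotvec(s["tcp_rot"]).as_matrix()
print("t",round(s["time"],2),"tcp",s["tool_pos"].round(4),"F",s["wrist_force"].round(1),"w",round(s["width"],3))
print("R",Rm.round(3).tolist(),"q",s["q"].round(2))
a=list(map(float,sys.argv[1:]))
d=Rm.T@(np.array(a[:3])-s["tool_pos"]); print("shift mm",(d*1000).round(1))
yaw=np.degrees(np.arctan2(-Rm[0,1],Rm[1,1])); e=(a[3]-yaw+90)%180-90
print("tool y yaw",yaw.round(2),"twist",(-e).round(2))
E
python3 p.py 0.52 -0.0915 0.31 1.2
```

```text
t 0.1 tcp [0.284  0.6116 0.2301] F [ 1.  -0.1  0.5] w 0.999
R [[-0.907, 0.421, -0.001], [0.421, 0.907, -0.002], [0.0, -0.002, -1.0]] q [ 1.1   0.26  1.61 -0.    1.27 -0.04]
shift mm [-510.2 -538.5  -78.9]
tool y yaw -24.91 twist -26.11
```

Emit:
jog_arm([
  [-1,0,0,-27,0],
  [-1,0,0,-27,0],
  [-1,-10,-10,-25,0],
  [-1,-26,-27,0,0],
  [-1,-26,-27,0,0],
  [-1,-26,-27,0,0],
  [-1,-26,-27,0,0],
  [-1,-26,-27,0,0],
  [-1,-26,-27,0,0],
  [-1,-26,-27,0,0],
], force=40)

```text
time: 0.93
tool_pos: [0.3745, 0.3489, 0.3097]
tcp_rot: [-0.677, -3.068, 0.001]
wrist_force: [0.5, -0.7, -0.5]
width: -0.004
grip_force: 0.0
```

Emit:
jog_arm([
  [-1,-26,-27,0,0],
  [-1,-26,-27,0,0],
  [-1,-26,-27,0,0],
  [-1,-26,-27,0,0],
  [-1,-26,-27,0,0],
  [-1,-26,-27,0,0],
  [-1,-26,-27,0,0],
  [-1,-26,-27,0,0],
  [-1,-26,-27,0,0],
  [-1,-26,-27,0,0],
])

```text
time: 1.77
tool_pos: [0.4966, -0.0054, 0.31]
tcp_rot: [-0.678, -3.067, -0.0]
wrist_force: [1.2, -0.1, -0.1]
width: -0.005
grip_force: 0.0
```

Emit:
jog_arm([
  [-1,-20,-22,0,0],
  [-1,-14,-15,0,-6.5],
  [-1,0,0,0,-6.5],
  [-1,0,0,0,-6.5],
  [-1,0,0,0,-6.6],
  [-1,0,0,0,0],
  [-1,0,0,0,0],
])

```text
time: 2.35
tool_pos: [0.5117, -0.0515, 0.3098]
tcp_rot: [0.027, -3.141, -0.0]
wrist_force: [-0.5, 0.4, -0.6]
width: 0.001
grip_force: 0.0
```

```bash
python3 p.py 0.52 -0.0915 0.172 1.2
```

```text
t 2.35 tcp [ 0.5117 -0.0515  0.3098] F [-0.5  0.4 -0.6] w 0.001
R [[-1.0, -0.017, -0.001], [-0.017, 1.0, 0.0], [0.001, 0.0, -1.0]] q [-0.15 -0.08  1.84 -0.    1.39 -1.74]
shift mm [ -7.7 -40.2 137.8]
tool y yaw 1.0 twist -0.2
```

Emit:
jog_arm([
  [-1,-4,-20,0,0],
  [-1,-4,-20,0,0],
  [-1,0,0,35,0],
  [-1,0,0,35,0],
  [-1,0,0,35,0],
  [-1,0,0,30,0],
  [-1,0,0,0,0],
  [-1,-15,0,0,0],
  [-1,-10,0,0,0],
  [-1,-5,0,0,0],
])

```text
time: 3.18
tool_pos: [0.5529, -0.0908, 0.1774]
tcp_rot: [-0.031, 3.139, -0.001]
wrist_force: [-1.8, -0.0, 2.0]
width: -0.001
grip_force: 1.1
```

Emit:
jog_arm([
  [-1,-5,0,0,0],
  [-1,-5,0,0,0],
  [-1,-5,0,0,0],
  [-1,-5,0,0,0],
  [-1,-5,0,0,0],
  [-1,-5,0,0,0],
])

```text
time: 3.68
tool_pos: [0.5813, -0.09, 0.1754]
tcp_rot: [-0.032, 3.141, -0.0]
wrist_force: [-1.3, -0.1, 1.3]
width: 0.0
grip_force: 0.8
```

```bash
python3 - <<'E'
from h import *
im,W=cloud("scene"); cv2.imwrite("pics/s2.png",cv2.resize(im[60:340,120:480,::-1],None,fx=2,fy=2))
E
python3 p.py 0.65 -0.0915 0.172 1.2
```

```text
t 3.73 tcp [ 0.5823 -0.0901  0.1755] F [ 0.4 -0.2  0.8] w -0.001
R [[-1.0, -0.021, 0.002], [-0.021, 1.0, -0.0], [-0.002, -0.0, -1.0]] q [-0.2   0.14  1.85  0.    1.14 -1.79]
shift mm [-67.6  -2.8   3.6]
tool y yaw 1.18 twist -0.02
```

View pics/s2.png

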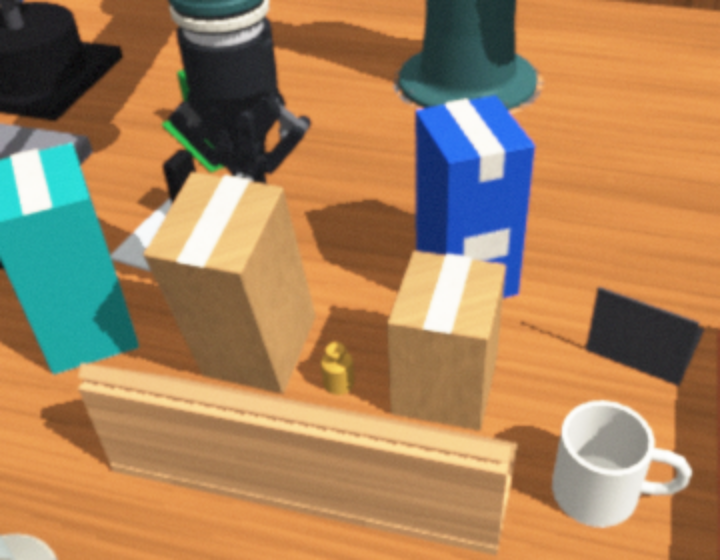

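The carton (230,280) is tipping squarely, with the closed fingers behind its top front edge at (240,170).

Emit:
jog_arm([
  [-1,-5,0,0,0],
  [-1,-5,0,0,0],
  [-1,-5,0,0,0],
  [-1,-5,0,0,0],
  [-1,-5,0,0,0],
  [-1,-5,0,0,0],
  [-1,-5,0,0,0],
  [-1,-5,0,0,0],
  [-1,-5,0,0,0],
  [-1,-4,0,0,0],
])

```text
time: 4.57
tool_pos: [0.6304, -0.089, 0.1751]
tcp_rot: [-0.033, 3.141, 0.0]
wrist_force: [0.1, 0.3, 1.2]
width: 0.002
grip_force: 0.0
```

Emit:
jog_arm([
  [-1,-4,0,0,0],
  [-1,-4,0,0,0],
  [-1,-4,0,0,0],
  [-1,-4,0,0,0],
  [-1,0,0,0,0],
])

```text
time: 4.98
tool_pos: [0.6466, -0.0887, 0.1753]
tcp_rot: [-0.033, 3.141, -0.0]
wrist_force: [0.2, -0.6, 0.1]
width: -0.003
grip_force: 0.0
```

```bash
python3 - <<'E'
from h import *
im,W=cloud("scene"); cv2.imwrite("pics/s3.png",cv2.resize(im[60:340,120:480,::-1],None,fx=2,fy=2))
E
python3 p.py 0.65 -0.0915 0.172 1.2
```

```text
t 5.03 tcp [ 0.6461 -0.0887  0.1752] F [ 1.  -0.2 -0.4] w 0.001
R [[-1.0, -0.021, -0.0], [-0.021, 1.0, -0.0], [0.0, -0.0, -1.0]] q [-0.17  0.26  1.71 -0.    1.17 -1.77]
shift mm [-3.8 -2.9  3.2]
tool y yaw 1.19 twist -0.01
```

View pics/s3.png

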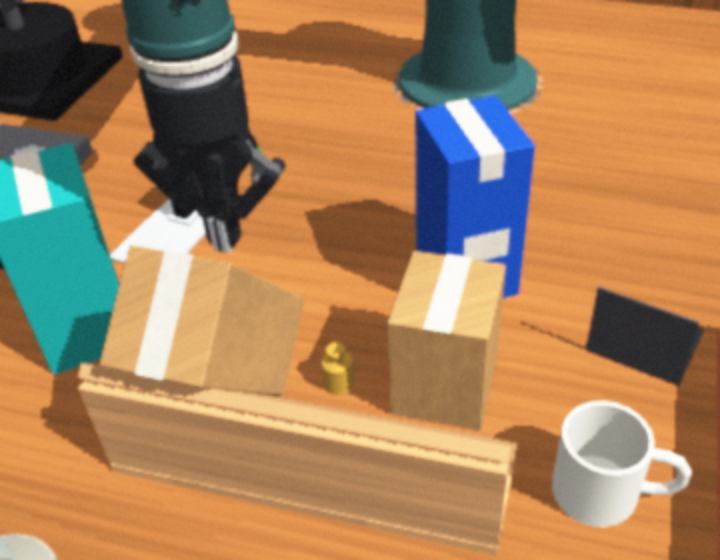

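The carton leans on the backrest (180,320) with the fingers clear of it. Now I back off and go above the carrier handle.

Emit:
jog_arm([
  [-1,20,0,0,0],
  [-1,30,0,-10,0],
  [-1,30,0,-25,0],
  [1,20,-25,-25,2],
  [1,20,-30,0,2],
  [1,20,-30,0,2],
  [1,30,-25,0,2],
  [1,30,-25,0,1.2],
  [1,27,-25,0,0],
  [1,25,-25,0,0],
])

```text
time: 5.87
tool_pos: [0.3792, -0.2608, 0.2354]
tcp_rot: [0.219, 3.134, -0.0]
wrist_force: [-0.3, 0.3, -0.3]
width: 0.978
grip_force: 0.0
```

Emit:
jog_arm([
  [1,0,0,0,0],
  [1,0,0,0,0],
])

```text
time: 6.03
tool_pos: [0.38, -0.2612, 0.2356]
tcp_rot: [0.226, 3.133, -0.0]
wrist_force: [0.5, 0.5, -0.2]
width: 0.998
grip_force: 0.0
```

```bash
python3 - <<'E'
from h import *
im,W=cloud("top"); np.save("top.npy",W); np.save("top_im.npy",im); cv2.imwrite("pics/t2.png",im[...,::-1])
E
python3 p.py 0.4145 -0.270 0.043 -8
```

```text
t 6.08 tcp [ 0.381  -0.2606  0.2356] F [ 0.8  0.3 -0.1] w 0.997
R [[-0.99, 0.142, 0.001], [0.142, 0.99, -0.0], [-0.001, 0.0, -1.0]] q [-0.65 -0.15  2.03  0.    1.26 -2.08]
shift mm [-34.3  -4.6 192.6]
tool y yaw -8.14 twist -0.14
```

View pics/t2.png

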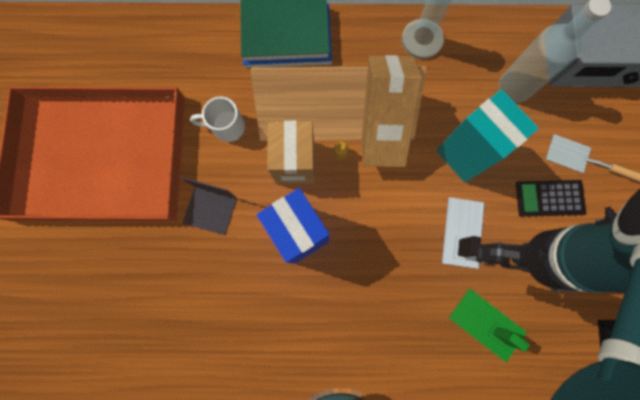

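Top view: the tall carton leans back (390,110), its front lower edge is at row 165, the short carton is unmoved, and the carrier at (463,235) is untouched.

Emit:
jog_arm([
  [1,-17,-2,0,0],
  [1,-17,-3,0,0],
  [1,0,0,35,0],
  [1,0,0,35,0],
  [1,0,0,35,0],
  [1,0,0,35,0],
  [1,0,0,30,0],
  [1,0,0,22,0],
  [1,0,0,0,0],
  [1,0,0,0,0],
])

```text
time: 6.92
tool_pos: [0.4141, -0.2684, 0.042]
tcp_rot: [-0.216, -3.131, -0.003]
wrist_force: [0.1, -0.1, 0.6]
width: 0.999
grip_force: 0.0
```

Emit:
jog_arm([
  [-1,0,0,0,0],
  [-1,0,0,0,0],
  [-1,0,0,0,0],
  [-1,0,0,0,0],
  [-1,0,0,0,0],
  [-1,0,0,0,0],
  [-1,0,0,0,0],
  [-1,0,0,0,0],
], force=60)

```text
time: 7.58
tool_pos: [0.4148, -0.2707, 0.0443]
tcp_rot: [0.22, 3.133, -0.002]
wrist_force: [-1.4, -0.7, 6.4]
width: 0.228
grip_force: 62.0
```

```bash
python3 - <<'E'
from h import *
W=np.load("top.npy"); z=W[...,2]
b=np.zeros((400,640),bool); b[110:180,360:418]=1
# front face of leaning carton: points between z .07 and .2
m=b&(z>.06)&(z<.2); P=W[m]
A=np.c_[P[:,1:],np.ones(len(P))]
for _ in range(4):
    c=np.linalg.lstsq(A,P[:,0],rcond=None)[0]; k=abs(A@c-P[:,0])<.005; A=A[k];P=P[k]
print("face x= %.3f y + %.3f z + %.4f"%tuple(c),len(P),"lean",np.degrees(np.arctan(c[1])))
print("y range",np.percentile(P[:,1],[1,99]),"zmin",np.percentile(P[:,2],.5),"x at zmin",np.percentile(P[:,0],.5))
r=cv2.minAreaRect(P[:,:2].astype(np.float32));print(r)
E
python3 p.py 0.45 -0.0915 0.058 1.2
```

```text
face x= 0.041 y + 0.792 z + 0.5393 1641 lean 38.38527989320343
y range [-0.13554076 -0.04963183] zmin 0.06402898360851633 x at zmin 0.5852075093754712
((0.6268939971923828, -0.09236747771501541), (0.08984850347042084, 0.08390996605157852), 89.19750213623047)
t 7.58 tcp [ 0.4148 -0.2707  0.0443] F [-1.4 -0.7  6.4] w 0.228
R [[-0.99, 0.139, 0.001], [0.139, 0.99, -0.001], [-0.001, -0.001, -1.0]] q [-0.63  0.12  2.15 -0.    0.86 -2.06]
shift mm [ -9.9 182.4 -13.9]
tool y yaw -8.02 twist -9.22
```

Emit:
jog_arm([
  [-1,0,0,-7,0],
  [-1,0,0,-7,0],
  [-1,3,22,0,0],
  [-1,3,30,0,0],
  [-1,4,35,0,0],
  [-1,4,35,0,0],
  [-1,3,32,0,0],
  [-1,3,22,0,0],
  [-1,0,0,0,-4.6],
  [-1,0,0,0,-4.6],
])

```text
time: 8.42
tool_pos: [0.4181, -0.0912, 0.0571]
tcp_rot: [0.043, -3.14, -0.001]
wrist_force: [0.7, -0.2, -2.5]
width: 0.228
grip_force: 60.9
```

Emit:
jog_arm([
  [-1,0,0,6,0],
  [-1,0,0,4,0],
  [-1,0,0,0,0],
  [-1,0,0,0,0],
])

```text
time: 8.75
tool_pos: [0.4181, -0.093, 0.0466]
tcp_rot: [0.029, -3.14, -0.001]
wrist_force: [0.4, 0.0, -2.8]
width: 0.226
grip_force: 60.9
```

```bash
python3 - <<'E'
from h import *
im,W=cloud("top"); z=W[...,2]; hsv=cv2.cvtColor(im,cv2.COLOR_RGB2HSV)
b=(W[...,0]>.35)&(W[...,0]<.6)&(abs(W[...,1]+.09)<.09)
m=b&(hsv[...,1]<70)&(hsv[...,2]>110)&(z<.025)
P=W[m]; r=cv2.minAreaRect(P[:,:2].astype(np.float32)); print(len(P),r,np.percentile(P[:,2],[5,50,95]))
f=P[P[:,0]>.49]; print("front part: xmax",np.percentile(f[:,0],99),"y",np.percentile(f[:,1],[1,99]), "fit yaw",np.degrees(cv2.minAreaRect(f[:,:2].astype(np.float32))[2]*np.pi/180), "z by x", np.polyfit(P[:,0],P[:,2],1))
cv2.imwrite("pics/t3.png",cv2.resize(im[60:320,280:600,::-1],None,fx=2,fy=2))
E
python3 p.py 0.532 -0.0935 0.044 1.2
```

```text
544 ((0.45463865995407104, -0.08975506573915482), (0.15206776559352875, 0.07491819560527802), 2.210817337036133) [0.0028572  0.00587009 0.00837205]
front part: xmax 0.5295233179100606 y [-0.08554142 -0.05152486] fit yaw 89.35857391357422 z by x [-0.00711212  0.00905374]
t 8.8 tcp [ 0.4185 -0.0932  0.0469] F [ 0.  -0.8 -1.7] w 0.225
R [[-1.0, -0.019, -0.001], [-0.019, 1.0, 0.0], [0.001, 0.0, -1.0]] q [-0.28 -0.    2.28  0.    0.86 -1.87]
shift mm [-113.5   -2.5    2.7]
tool y yaw 1.08 twist -0.12
```

View pics/t3.png

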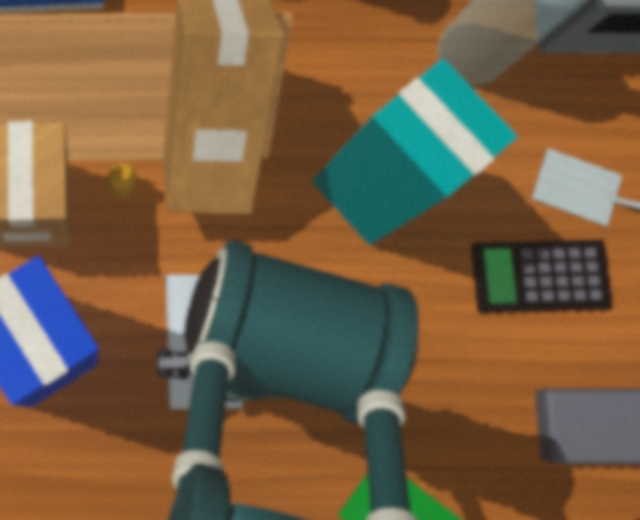

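The blade (180,290 in the crop) lies square and centred in front of the carton, so I slide it in.

Emit:
jog_arm([
  [-1,-12,0,0,0],
  [-1,-14,0,0,0],
  [-1,-14,0,0,0],
  [-1,-14,0,0,0],
  [-1,-14,0,0,0],
  [-1,-14,0,0,0],
  [-1,-12,0,0,0],
  [-1,-10,0,0,0],
  [-1,-8,0,0,0],
  [-1,0,0,0,0],
])

```text
time: 9.63
tool_pos: [0.5331, -0.0909, 0.0476]
tcp_rot: [-0.033, 3.14, -0.001]
wrist_force: [-0.2, -0.1, -2.9]
width: 0.229
grip_force: 61.0
```

Emit:
jog_arm([
  [-1,0,0,1,0],
  [-1,0,0,1,0],
  [-1,0,0,0,0],
  [-1,0,0,0,0],
])

```text
time: 9.97
tool_pos: [0.53, -0.0906, 0.045]
tcp_rot: [0.032, -3.141, -0.0]
wrist_force: [0.7, -0.3, -2.6]
width: 0.228
grip_force: 60.9
```

```bash
python3 p.py 0.532 -0.0935 0.044 1.2
```

```text
t 9.97 tcp [ 0.53   -0.0906  0.045 ] F [ 0.7 -0.3 -2.6] w 0.228
R [[-1.0, -0.021, -0.001], [-0.021, 1.0, 0.0], [0.001, 0.0, -1.0]] q [-0.22  0.2   2.06 -0.    0.88 -1.81]
shift mm [-1.9 -3.   1. ]
tool y yaw 1.18 twist -0.02
```

Emit:
jog_arm([
  [-1,0,0,1,0],
  [-1,0,0,0,0],
  [0.3,0,0,0,0],
  [0.3,0,0,0,0],
  [0.3,0,0,0,0],
  [0.6,0,0,0,0],
  [0.6,0,0,0,0],
  [0.6,0,0,-5,0],
  [0.6,0,0,-15,0],
  [0.6,0,0,-30,0],
])

```text
time: 10.8
tool_pos: [0.5275, -0.0899, 0.0913]
tcp_rot: [0.032, -3.134, -0.003]
wrist_force: [0.3, 1.4, -0.4]
width: 0.795
grip_force: 0.0
```

Emit:
jog_arm([
  [0.6,0,0,-35,0],
  [0.6,10,0,-35,0],
  [0.6,20,0,-35,0],
  [0.6,20,-20,-25,0],
  [0.6,20,-35,0,0],
  [0.6,20,-35,0,0],
  [0.6,20,-35,0,0],
  [0.6,20,-35,0,0],
  [0.6,10,-30,0,0],
  [0.6,0,0,0,0],
])

```text
time: 11.63
tool_pos: [0.393, -0.2882, 0.2252]
tcp_rot: [-0.025, 3.141, -0.006]
wrist_force: [0.1, -0.7, 0.4]
width: 0.797
grip_force: 0.0
```

```bash
python3 - <<'E'
from h import *
im,W=cloud("top"); z=W[...,2]; hsv=cv2.cvtColor(im,cv2.COLOR_RGB2HSV)
b=(W[...,0]>.4)&(W[...,0]<.6)&(abs(W[...,1]+.09)<.07)
def rr(n,m):
    P=W[m]; print(n,len(P),cv2.minAreaRect(P[:,:2].astype(np.float32)) if len(P)>3 else 0,np.percentile(P[:,2],[5,50,95]) if len(P) else 0)
rr("blade",b&(hsv[...,1]<70)&(hsv[...,2]>110)&(z<.025)); rr("handle",b&(z>.075)&(z<.1)&(hsv[...,2]<70))
rr("short",(z>.118)&(z<.142)&(abs(W[...,1]-.105)<.07)&(W[...,0]<.662))
cv2.imwrite("pics/t4.png",cv2.resize(im[40:300,220:540,::-1],None,fx=2,fy=2))
E
python3 p.py 0.532 -0.0935 0.044 1.2
```

```text
blade 1337 ((0.5447293519973755, -0.09074379503726959), (0.11049266159534454, 0.08229279518127441), 0.477047860622406) [0.00130298 0.00394795 0.0078246 ]
handle 172 ((0.5285834670066833, -0.08888272196054459), (0.038072165101766586, 0.018400346860289574), 1.6117992401123047) [0.07973396 0.08514075 0.08797887]
short 2302 ((0.521212100982666, 0.09599149972200394), (0.28510022163391113, 0.09603681415319443), 6.602880477905273) [0.12716457 0.12989873 0.13214803]
t 11.68 tcp [ 0.3938 -0.2859  0.2249] F [0.6 0.1 0. ] w 0.799
R [[-1.0, -0.016, 0.001], [-0.016, 1.0, -0.001], [-0.001, -0.001, -1.0]] q [-0.68 -0.09  2.   -0.    1.23 -2.27]
shift mm [-141.1  190.4  180.8]
tool y yaw 0.91 twist -0.29
```

View pics/t4.png

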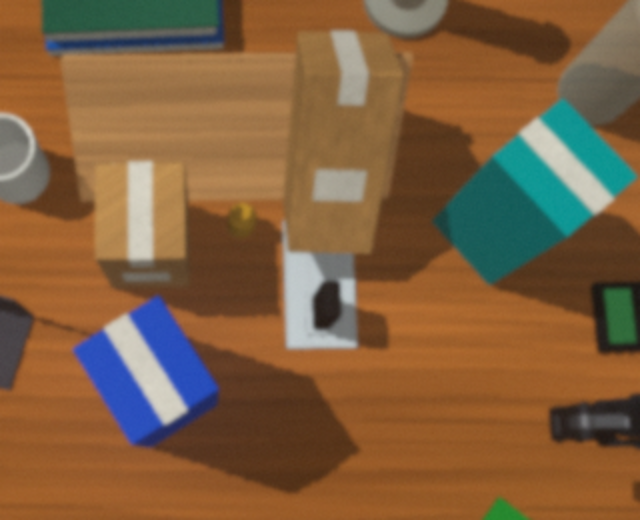

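The blade (320,300) lies flat and square under the leaning carton (340,150), its front about 26 mm short of the carton's rear edge. The short carton stands as before and the arm is clear.

```bash
python3 -c "
from workcell import bot
print(bot.finish_job())"
```

```text
the job is handed in; nothing more can be done
None
```

The job is handed in, no verdict shown: the tall carton leans on the backrest, the carrier lies flat and square with its blade front about 26 mm short of the carton's rear edge (limit 45 mm), and the short carton looks unmoved.

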